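# Swap two coin boxes and refit the meter card

## Robot

A 6-joint arm with a two-finger parallel gripper is mounted at the origin on the work surface. World frame = base frame: x ahead of the robot, y to its left, z up, the work surface at z = 0. Lengths are in mm, angles in degrees, forces in N, time in s.
With the tool pointing down it reaches from about 300 to 850 mm from the base axis. Payload 4.2 kg.
Tool frame: the origin (TCP) lies on the mounting face of the last link; the fingertips stand 191 mm ahead of it and the grasp point (between the pads) lies 172 mm ahead of it; z points along the fingers, y is the direction in which the jaws open and shut (so a half turn about z gives the same grasp; the last joint's range is limited). The gripper opens to 91 mm and grips with 3 to 60 N. Pads are 32 mm wide; open, the fingers measure 118 mm over their backs; the gripper's body (76 mm by 178 mm) begins 60 mm behind the grasp point.
Start: joints at [-64.63, 18.312, 89.639, -0, 72.044, -1.146], TCP at [256.71, -514.512, 404.776] pointing down, gripper open.
Joint ranges: [-177.97, 177.97], [-48.28, 115.42], [12.27, 149.76], [-77.06, 257.06], [2.81, 150.46], [-146.56, 146.56]. Speed limits (degrees/s): [147.25, 147.25, 180, 180, 180, 180].

## Interface

Orientations are given as [roll, pitch, yaw] about the fixed x, y, z axes, in that order (R = Rz(yaw) Ry(pitch) Rx(roll)).
In Python, from workcell import env gives the robot as it stands.
- The arm moves only by the shell command python3 -m handwheel 'ROWS' [FORCE]. ROWS is JSON, a list of rows, each an object with "gripper": the opening in per cent of the stroke, from 0 (shut) to 100 (fully open); "travel": the shift along the tool's x, y, z in m, a list of three; "twist": the turn about the tool's z in rad. In form: [{"gripper": gripper, "travel": [x, y, z], "twist": twist}, ...]. A call has 1 to 5 rows; each row shifts and turns the commanded pose from where the row before left it, along the tool's axes as they then stand; what a row does not reach is not made up. A row lasts 1/12 s, in which the tool goes at most 41.7 mm and 7.16 degrees, less where a joint would pass 70% of its speed; a pose out of reach is approached as far as the arm can. A call with a gripper value outside its range is refused whole. The fingers move at their own pace and stop on an object; FORCE is the grip in N (left out, the last holds). Time passes only in rows, so rows that do not move let the fingers close. It gives the time, the measured TCP pose, the force and the opening at its end, in the units of the state.
- env.state(): the state, without advancing time (a new reading comes with each control period).
- env.grab_frame(name): name is "side" or "top"; returns a dict with "frame" (480x640x3 uint8, red, green, blue), "intrinsics" (3x3 intrinsics, pixels), "extrinsics" (4x4, takes a point from camera to world coordinates). Camera axes: x right, y down, z forward; pixel columns grow to the right and rows downward; lengths in mm; the calibration is good to about 2 mm. A picture is of the moment at which its call begins. There is no depth.
- env.job_done(): hands the job in, once; it reports no verdict.
Trained networks look in the newest picture that a camera, given by its name, has taken for a name from the list of things; names that differ only in an ending like _2 or _b are one class to them, and where a whole thing is asked for, a point or a joint stands for the part that bears it (a point fixed in the world has none). Each returns a list of dicts, best first, with "confidence" (0 to 1); they miss things now and then, are a little off and sometimes report something else, mostly with a low value. They report only what shows in the picture. A call takes as long as a camera call. They do not tell look-alikes from the thing itself.
- env.trace(camera, thing): "pixels" (480x640 bool, what is visible of it) and "uv" ([column, row] in pixels, amid what is visible of it).
- env.pinpoint(camera, thing): "uv" ([column, row] in pixels: a listed point, or the origin of a listed thing).
The state is a dict: "time_s": time; "qpos": joint angles; "qvel": joint speeds; "effort": joint torques, N m; "ee_pos": TCP position; "ee_rot": TCP orientation; "force": force on the tool from outside, world axes, zero at the start; "torque": the same for the moment, N m; "gripper_width": finger opening in mm.
Only numpy, scipy, OpenCV 4.12 (cv2) and the standard library are available. Lean on these libraries where they do the work, as an engineer would, in place of code of your own. Each camera call takes 0.05 s, during which the arm holds its last target. There are 200 camera calls.

## Task

The two coin boxes of the laundry's coin meters were put back into each other's tray: swap them, parking one on the round rubber mat on the way, so that the square box stands in the square tray and the round canister in the round tray. Once both are home, take the control card from its wooden stand and slide it edgewise down into the two card guides of the meter chassis until it is fully seated. Do not knock over the jar or the cup.

Things in the scene. Friction and masses are not known exactly. Their poses are not given: they have to be found in the camera images.
- square_box: Square steel coin box, 54 x 54 mm and 48 mm tall, with a black bar grip on its lid: 44 mm long (along its x), 16 mm thick (along its y), from 48 to 74 mm above its underside. Origin: centre of the underside, z up. About 0.35 kg. It starts in the round tray.
- canister: Round steel coin canister, 66 mm diameter and 48 mm tall, with a black round knob on its lid: 22 mm diameter, from 48 to 74 mm above its underside. Origin: centre of the underside, z up. About 0.35 kg. It starts in the square tray.
- square_tray: Square grey tray, fixed, somewhere on the counter: 88 x 88 mm outside, pocket 80 x 80 mm (sides along its x and y), rim 14 mm above the counter, floor 4 mm. Origin: centre of the underside. Only one coin box fits in it at a time.
- round_tray: Round grey tray, fixed: 100 mm diameter outside, pocket 92 mm diameter, rim 14 mm above the counter, floor 4 mm. Origin: centre of the underside. Only one coin box fits in it at a time.
- mat: Round black rubber mat, fixed, 110 mm diameter, 3 mm thick, empty at the start: the free spot. Origin: centre of the underside.
- card: Control card: upright green board 90 mm wide (its y), 100 mm tall, 5 mm thick (its x), with a white pull handle on its top edge: 12 mm thick (x), 40 mm wide (y), 100 to 124 mm above the lower edge. Origin: centre of the lower edge, z up. About 0.12 kg. Starts standing loosely in the wooden stand; either face may point either way when fitted.
- stand: Wooden card stand, fixed: block 60 x 120 x 45 mm with a slot along its y, 8 mm wide, 96 mm long, open at the top, slot floor 12 mm above the counter; the card stands loosely in it. Origin: centre of the underside.
- chassis: Meter chassis, fixed: plate 90 (x) x 150 (y) x 8 mm with two aluminium card guides at y = -50 and +50 mm: vertical grooves 8 mm wide at x = 0, 95 mm between their bottoms, from the plate up to 75 mm, flared lead-ins above up to 87 mm. Card width goes along y; seated, its lower edge is 8 mm above the origin. Green block 20 mm high at x = +30. Origin: centre of underside.
- jar: Bystander: small closed jar with a blue cap, 56 mm diameter, 70 mm tall, loose. Origin: centre of the underside.
- cup: Bystander: small white cup, 50 mm diameter, 45 mm tall, loose. Origin: centre of the underside.
Mind the look-alikes: they are no part of the job. What is shaped like the square_box but orange is not meant.

How it is judged:
By the outcome, as a careful person would: the job done as asked, in the order asked, and still so for the second after the job is handed in, with the robot touching nothing.
It also fails if it takes over 109 s, if anything falls off the work surface, if the arm or the gripper's body presses on something with over 40 N, if the wrist force passes 120 N, or if a joint passes its speed limit or range.

## Working session

There is one attempt and no reset: what is moved stays moved. The work goes in short steps, Python scripts to look and compute and a shell command to move; the robot and the scene stay as the last step left them, time stands still between calls to the robot, and variables do not carry over. Pictures are saved under pics/ and viewed, about 12 in all and at most 16, crops included, and the job is handed in when it is done.

```bash
ls; mkdir -p pics
python3 - <<'E'
from workcell import env
import cv2
print(env.state())
for c in("top","side"):
    f=env.grab_frame(c); cv2.imwrite(f"pics/{c}0.png",f["frame"][:,:,::-1]); print(c,f["intrinsics"],f["extrinsics"])
E
```

```text
pics
{'time_s': 0.0, 'qpos': array([-6.46292756e+01,  1.83523371e+01,  8.97049965e+01, -2.62216651e-03,
        7.20425297e+01, -1.14580833e+00]), 'qvel': array([-0.09931165,  0.01937209, -0.07383438,  0.05909295, -0.01527388,
       -0.10551831]), 'effort': array([-1.35263740e-04, -4.12468028e+01, -2.31970382e+01,  7.27770827e-02,
        4.58117318e-02, -1.47567948e-04]), 'ee_pos': array([ 256.64245814, -514.37651747,  403.92255071]), 'ee_rot': array([-1.79900107e+02,  4.95574383e-04,  2.65173438e+01]), 'force': array([ 0.07843006, -0.39366528, -0.39988038]), 'torque': array([ 0.02464373, -0.07575495, -0.00480048]), 'gripper_width': 91.13475787056181}
top [[571.23584325   0.         319.02232173]
 [  0.         571.23584325 226.85544176]
 [  0.           0.           1.        ]] [[-1.94576985e-03 -9.84073055e-01  1.77753863e-01  3.08943282e+02]
 [-9.99918494e-01 -3.28319101e-04 -1.27631614e-02 -1.49994694e+00]
 [ 1.26182432e-02 -1.77764209e-01 -9.83992208e-01  1.10841352e+03]
 [ 0.00000000e+00  0.00000000e+00  0.00000000e+00  1.00000000e+00]]
side [[450.15703949   0.         318.92245486]
 [  0.         450.15703949 240.89085836]
 [  0.           0.           1.        ]] [[-9.44316461e-01 -2.32566036e-01  2.32764818e-01  3.32230261e+02]
 [-3.28456905e-01  6.24220766e-01 -7.08847302e-01  4.82811288e+02]
 [ 1.95571742e-02 -7.45829387e-01 -6.65849865e-01  4.80689432e+02]
 [ 0.00000000e+00  0.00000000e+00  0.00000000e+00  1.00000000e+00]]
```

View pics/top0.png

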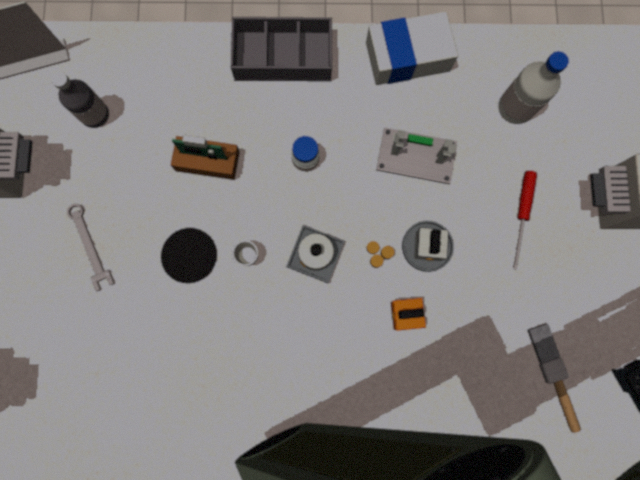

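View pics/side0.png

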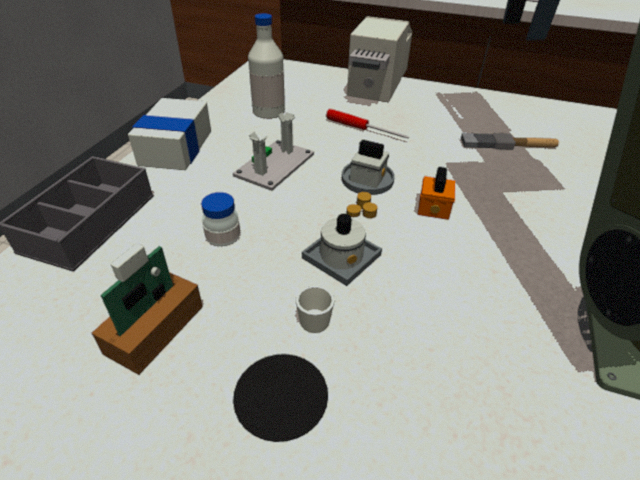

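```bash
cat > h.py <<'E'
import numpy as np, cv2
from workcell import env
def cam(c):
    f=env.grab_frame(c); return f["frame"],f["intrinsics"],f["extrinsics"]
def w2p(K,E,P):
    P=np.atleast_2d(P); q=(P-E[:3,3])@E[:3,:3]; q=q@K.T; return q[:,:2]/q[:,2:]
def p2w(K,E,uv,z):
    d=E[:3,:3]@np.linalg.solve(K,[uv[0],uv[1],1.]); return E[:3,3]+d*(z-E[2,3])/d[2]
E
python3 - <<'E'
from h import *
np.set_printoptions(precision=1,suppress=True)
zz=dict(square_box=4,canister=4,square_tray=0,round_tray=0,mat=0,card=12,stand=0,chassis=0,jar=0,cup=0)
for c in("top","side"):
    _,K,E=cam(c)
    for n,z in zz.items():
        for r in env.pinpoint(c,n)[:3]:
            print(c,n,round(r["confidence"],2),np.array(r["uv"]),p2w(K,E,r["uv"],z))
E
```

```text
top square_box 0.88 [405.6 314.3] [ 338.3 -181.4    4. ]
top square_box 0.77 [430.1 243.4] [ 475.6 -233.4    4. ]
top canister 0.58 [316.4 253.3] [456.1 -10.6   4. ]
top square_tray 0.65 [315.  251.4] [460.4  -7.9   0. ]
top round_tray 0.93 [426.6 246.9] [ 469.2 -227.1    0. ]
top mat 0.7 [192.6 256.2] [451.  230.6   0. ]
top card 0.7 [204.3 159.1] [643.8 212.1  12. ]
top stand 0.61 [204.1 164.5] [636.2 214.5   0. ]
top stand 0.26 [317.  251.5] [460.2 -11.8   0. ]
top chassis 0.7 [416.7 155.9] [ 655.  -213.7    0. ]
top chassis 0.67 [191.3 259.4] [444.7 232.9   0. ]
top jar 0.84 [304.8 157.8] [650.6  12.5   0. ]
top cup 0.91 [244.  259.9] [443.7 130.4   0. ]
top cup 0.58 [203.9 159.7] [646.2 215.2   0. ]
side square_box 0.94 [370.4 175.1] [ 468.7 -237.1    4. ]
side square_box 0.72 [430.8 208.6] [ 343.8 -172.6    4. ]
side canister 0.94 [339.4 251.1] [461.2 -13.3   4. ]
side square_tray 0.72 [341.2 255. ] [457.1  -9.9   0. ]
side mat 0.82 [279.3 396.5] [454.6 241.7   0. ]
side card 0.55 [150.4 325.3] [645.1 212.5  12. ]
side stand 0.82 [154.6 329.8] [643.7 209.9   0. ]
side chassis 0.96 [274.4 162.3] [ 660.2 -219.4    0. ]
side jar 0.94 [220.3 236.8] [652.3  17.2   0. ]
side cup 0.73 [313.3 320.9] [454.5 125.4   0. ]
```

The targets I can make out:
- **square_box:** the steel one at top (430,243), in the round tray. The orange look-alike at (408,314) is not meant.
- **canister:** only the one at (316,252), in the square tray.
- **card:** only the one at (204,147), in the stand.

Next is a close crop to check these choices and the orientations.

Run:
```python
from h import *
t,K,E=cam("top"); s,Ks,Es=cam("side")
def cr(im,u,v): return cv2.resize(im[v-37:v+38,u-50:u+50],(400,300),interpolation=cv2.INTER_CUBIC)
a=np.vstack([np.hstack([cr(t,428,243),cr(t,417,155)]),np.hstack([cr(t,205,155),cr(s,274,155)])])
cv2.imwrite("pics/crop1.png",a[:,:,::-1])
for n in("square_box","square_tray","chassis","stand","card"):
  for r in env.trace("top",n)[:2]:
    m=r["pixels"].astype(np.uint8); c=np.argwhere(m)[:,::-1].astype(np.float32)
    print(n,r["confidence"],r["uv"],m.sum(),cv2.minAreaRect(c))
```

```text
square_box 0.92 [434.1, 241.9] 966 ((431.3755187988281, 243.99224853515625), (32.686222076416016, 31.251522064208984), 3.5763344764709473)
square_box 0.9 [407.3, 312.2] 952 ((407.76239013671875, 313.623779296875), (30.448139190673828, 32.23920440673828), 84.2894058227539)
square_tray 0.61 [310.3, 267.7] 1101 ((315.2783508300781, 253.37631225585938), (46.59547805786133, 46.59547805786133), 21.037511825561523)
chassis 0.76 [417.2, 154.4] 3354 ((417.09600830078125, 154.9720001220703), (75.6685562133789, 45.34745788574219), 10.30484676361084)
stand 0.93 [210.1, 164.2] 1510 ((205.28973388671875, 157.0684814453125), (66.35762786865234, 35.453369140625), 8.53076457977295)
card 0.8 [197.8, 148.2] 784 ((199.99136352539062, 146.24847412109375), (55.69047164916992, 19.26665496826172), 10.124671936035156)
```

View pics/crop1.png

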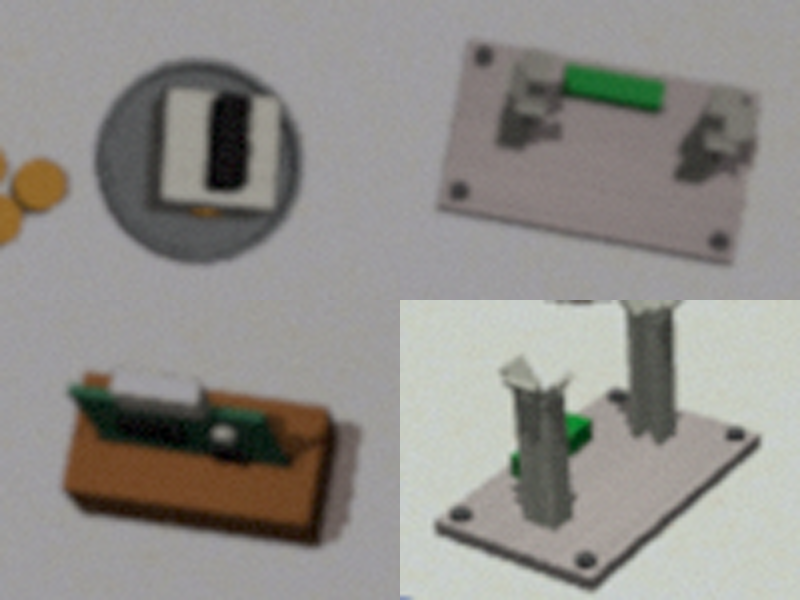

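The crops confirm the choices: a steel box with its black bar roughly along world x, the chassis turned by about 10°, and the card in its stand by about 9°. Next I measure the grips.

```bash
cat >> h.py <<'E'
def dark(im,u,v,r=16,th=60):
    g=im.max(2)[v-r:v+r,u-r:u+r]; n,l,st,ce=cv2.connectedComponentsWithStats((g<th).astype(np.uint8))
    i=1+np.argmax(st[1:,4]); c=np.argwhere(l==i)[:,::-1].astype(np.float32)+[u-r,v-r]
    return c.mean(0),st[i,4],cv2.minAreaRect(c.astype(np.float32))
E
python3 - <<'E'
from h import *
np.set_printoptions(precision=1,suppress=True)
t,K,E=cam("top"); s,Ks,Es=cam("side")
def both(p,ps):
    A=[];b=[]
    for k,e,uv in((K,E,p),(Ks,Es,ps)):
        P=k@np.linalg.inv(e)[:3]
        for i in(0,1): A.append(uv[i]*P[2,:3]-P[i,:3]); b.append(P[i,3]-uv[i]*P[2,3])
    return np.linalg.lstsq(np.array(A),np.array(b),rcond=None)[0]
k=dark(t,316,250);b=dark(t,434,241);ks=dark(s,344,223);bs=dark(s,371,149)
print("knob",k,p2w(K,E,k[0],72),ks,p2w(Ks,Es,ks[0],68),both(k[0],ks[0]))
print("bar",b,p2w(K,E,b[0],75),bs,p2w(Ks,Es,bs[0],68),both(b[0],bs[0]))
bx=cv2.boxPoints(b[2]); print(bx); print([p2w(K,E,q,78)[:2] for q in bx])
print("tray corners",[p2w(K,E,q,14)[:2] for q in cv2.boxPoints(((315.28,253.38),(46.6,46.6),21.04))])
ch=[(385,128),(457,141),(450,183.5),(376.5,170)]
print("chassis",[p2w(K,E,q,8)[:2] for q in ch])
r=env.trace("top","round_tray")
for q in r[:1]: print("rt",q["uv"],cv2.minEnclosingCircle(np.argwhere(q["pixels"])[:,::-1].astype(np.float32)))
r=env.trace("top","mat")[0]; print("mat",r["uv"],p2w(K,E,r["uv"],3))
E
```

```text
knob (array([315.9, 249.2]), np.int32(96), ((316.0, 249.0), (10.0, 10.0), 90.0)) [454.6  -9.1  72. ] (array([343.6, 223.5]), np.int32(254), ((343.0, 223.0), (20.0, 14.0), 90.0)) [455.5  -4.6  68. ] [456.1  -9.1  64.1]
bar (array([434.7, 241. ]), np.int32(216), ((434.5, 241.0), (24.0, 9.0), 90.0)) [ 469.4 -227.2   75. ] (array([370.8, 149.1]), np.int32(334), ((370.7471923828125, 149.0955047607422), (23.685203552246094, 14.540915489196777), 12.994616508483887)) [ 470.5 -222.3   68. ] [ 471.4 -229.6   63.7]
[[430. 229.]
 [439. 229.]
 [439. 253.]
 [430. 253.]]
[array([ 491.1, -218.7]), array([ 491.2, -235.3]), array([ 446.7, -233.5]), array([ 446.7, -217.1])]
tray corners [array([428.7,  49.5]), array([513.7,  17.7]), array([480.7, -66.8]), array([396.5, -33.9])]
chassis [array([ 711.1, -149.7]), array([ 683.9, -294.7]), array([ 595.5, -276.7]), array([ 623.1, -130.7])]
rt [410.7, 248.7] ((427.6176452636719, 245.5), 26.201509475708008)
mat [191.4, 255.9] [451.2 232.3   3. ]
```

```bash
python3 -m handwheel '[{"gripper":100,"travel":[0,0,0.015],"twist":0.1157},{"gripper":100,"travel":[0,0,0.015],"twist":0.1157},{"gripper":100,"travel":[0,0,0.015],"twist":0.1157},{"gripper":100,"travel":[0,0,0.015],"twist":0.1157}]' 15
python3 -m handwheel '[{"gripper":100,"travel":[0.014,-0.036,0],"twist":0},{"gripper":100,"travel":[0.014,-0.036,0],"twist":0},{"gripper":100,"travel":[0.014,-0.036,0],"twist":0},{"gripper":100,"travel":[0.014,-0.036,0],"twist":0},{"gripper":100,"travel":[0.014,-0.036,0],"twist":0}]'
```

```text
time_s: 2.08
ee_pos: [256.7, -514.5, 344.3]
ee_rot: [180.0, -0.0, -0.3]
force: [-0.6, -0.3, -0.5]
gripper_width: 91.2
time_s: 2.5
ee_pos: [326.9, -333.0, 344.8]
ee_rot: [180.0, -0.0, -0.1]
force: [1.1, -1.1, -0.5]
gripper_width: 91.2
```

```bash
python3 -m handwheel '[{"gripper":100,"travel":[0.0142,-0.036,0],"twist":0},{"gripper":100,"travel":[0.0142,-0.036,0],"twist":0},{"gripper":100,"travel":[0.0142,-0.036,0],"twist":0},{"gripper":100,"travel":[0.0142,-0.036,0],"twist":0},{"gripper":100,"travel":[0.0142,-0.036,0],"twist":0}]' >/dev/null
python3 -m handwheel '[{"gripper":100,"travel":[0.0142,-0.036,0],"twist":0},{"gripper":100,"travel":[0.0142,-0.036,0],"twist":0},{"gripper":100,"travel":[0.0142,-0.036,0],"twist":0},{"gripper":100,"travel":[0.0142,-0.036,0],"twist":0},{"gripper":100,"travel":[0,0,0],"twist":0}]'
```

```text
time_s: 3.33
ee_pos: [456.4, -5.7, 345.1]
ee_rot: [-179.9, -0.2, 0.3]
force: [-0.5, 0.3, 1.2]
gripper_width: 91.4
```

```bash
python3 -m handwheel '[{"gripper":100,"travel":[-0.001,0.0033,0.0245],"twist":0},{"gripper":60,"travel":[0,0,0.0245],"twist":0},{"gripper":60,"travel":[0,0,0.0245],"twist":0},{"gripper":60,"travel":[0,0,0.0245],"twist":0},{"gripper":0,"travel":[0,0,0],"twist":0}]' 20
python3 -m handwheel '[{"gripper":0,"travel":[0,0,0],"twist":0},{"gripper":0,"travel":[0,0,0],"twist":0},{"gripper":0,"travel":[0,0,0],"twist":0},{"gripper":0,"travel":[0,0,0],"twist":0}]'
```

```text
time_s: 3.75
ee_pos: [452.9, -13.8, 244.2]
ee_rot: [-179.9, 0.2, -0.1]
force: [-0.8, -0.1, 0.2]
gripper_width: 67.3
time_s: 4.08
ee_pos: [453.7, -14.0, 247.9]
ee_rot: [180.0, -0.1, -0.0]
force: [-0.2, 0.4, 0.0]
gripper_width: 41.2
```

```bash
python3 -m handwheel '[{"gripper":0,"travel":[0.0015,-0.0045,0],"twist":0},{"gripper":0,"travel":[0,0,0],"twist":0},{"gripper":0,"travel":[0,0,0],"twist":0},{"gripper":0,"travel":[0,0,0],"twist":0},{"gripper":0,"travel":[0,0,0],"twist":0}]'
python3 -m handwheel '[{"gripper":0,"travel":[0,0,0],"twist":0},{"gripper":0,"travel":[0,0,0],"twist":0},{"gripper":0,"travel":[0,0,0],"twist":0}]'
python3 -m handwheel '[{"gripper":0,"travel":[0,0,-0.015],"twist":0},{"gripper":0,"travel":[0,0,-0.02],"twist":0},{"gripper":0,"travel":[0,0,-0.025],"twist":0},{"gripper":0,"travel":[0,0,-0.02],"twist":0},{"gripper":0,"travel":[0,0,0],"twist":0}]'
```

```text
time_s: 4.5
ee_pos: [455.2, -9.1, 247.1]
ee_rot: [-180.0, -0.0, -0.0]
force: [-0.2, 2.5, 3.5]
gripper_width: 21.5
time_s: 4.75
ee_pos: [455.2, -9.2, 247.1]
ee_rot: [-180.0, -0.0, -0.0]
force: [-0.2, 3.9, 4.9]
gripper_width: 21.6
time_s: 5.17
ee_pos: [455.9, -9.6, 329.5]
ee_rot: [179.9, -0.4, 0.0]
force: [1.2, -0.3, -3.1]
gripper_width: 21.6
```

```bash
python3 -m handwheel '[{"gripper":0,"travel":[0,-0.02,0],"twist":0},{"gripper":0,"travel":[-0.001,-0.034,0],"twist":0},{"gripper":0,"travel":[-0.001,-0.036,0],"twist":0},{"gripper":0,"travel":[-0.001,-0.036,0],"twist":0},{"gripper":0,"travel":[-0.001,-0.036,0],"twist":0}]' >/dev/null
python3 -m handwheel '[{"gripper":0,"travel":[0,-0.034,0],"twist":0},{"gripper":0,"travel":[0,-0.025,0],"twist":0},{"gripper":0,"travel":[0,-0.02,0],"twist":0},{"gripper":0,"travel":[0,0,0],"twist":0},{"gripper":0,"travel":[0,0,0],"twist":0}]'
python3 -m handwheel '[{"gripper":0,"travel":[0,0,0.025],"twist":0},{"gripper":0,"travel":[0,0,0.025],"twist":0},{"gripper":0,"travel":[0,0,0.018],"twist":0},{"gripper":0,"travel":[0,0,0.008],"twist":0},{"gripper":0,"travel":[0,0,0.004],"twist":0}]'
python3 -m handwheel '[{"gripper":0,"travel":[0,0,0.001],"twist":0},{"gripper":0,"travel":[0,0,0],"twist":0}]'
```

```text
time_s: 6.0
ee_pos: [450.5, 232.2, 324.8]
ee_rot: [179.9, 0.2, 0.1]
force: [1.0, -0.7, -2.6]
gripper_width: 21.3
time_s: 6.42
ee_pos: [449.9, 230.1, 245.9]
ee_rot: [179.8, 0.4, -0.1]
force: [-8.6, -5.7, 24.7]
gripper_width: 21.3
time_s: 6.58
ee_pos: [451.0, 230.8, 246.1]
ee_rot: [180.0, 0.0, -0.1]
force: [0.2, 1.1, -2.8]
gripper_width: 21.5
```

```bash
python3 -m handwheel '[{"gripper":60,"travel":[0,0,0],"twist":0},{"gripper":60,"travel":[0,0,0],"twist":0},{"gripper":60,"travel":[0,0,0],"twist":0},{"gripper":60,"travel":[0,0,-0.01],"twist":0},{"gripper":60,"travel":[0,0,-0.03],"twist":0}]'
python3 -m handwheel '[{"gripper":60,"travel":[0,0,-0.035],"twist":0},{"gripper":60,"travel":[0.002,0.025,-0.008],"twist":0},{"gripper":60,"travel":[0.002,0.039,0],"twist":0},{"gripper":60,"travel":[0.002,0.039,0],"twist":0},{"gripper":60,"travel":[0.002,0.039,0],"twist":0}]' >/dev/null
python3 -m handwheel '[{"gripper":60,"travel":[0.002,0.039,0],"twist":0},{"gripper":60,"travel":[0.002,0.039,0],"twist":0},{"gripper":60,"travel":[0.002,0.039,0],"twist":0},{"gripper":60,"travel":[0.002,0.039,0],"twist":0},{"gripper":60,"travel":[0.002,0.039,0],"twist":0}]' >/dev/null
python3 -m handwheel '[{"gripper":60,"travel":[0.001,0.039,0],"twist":0},{"gripper":60,"travel":[0,0.03,0],"twist":0},{"gripper":60,"travel":[0,0.015,0],"twist":0.05},{"gripper":60,"travel":[0,0,0],"twist":0},{"gripper":60,"travel":[0,0,0],"twist":0}]'
python3 - <<'E'
from h import *
t,K,E=cam("top"); cv2.imwrite("pics/t2.png",cv2.resize(t[120:360,120:520],(800,480))[:,:,::-1]); print(env.state()["ee_pos"])
E
```

```text
time_s: 7.0
ee_pos: [449.9, 231.1, 283.5]
ee_rot: [179.8, 0.4, -0.0]
force: [-0.2, -0.1, -0.5]
gripper_width: 51.8
time_s: 8.25
ee_pos: [469.9, -189.8, 329.3]
ee_rot: [-180.0, -0.0, -2.9]
force: [0.1, 0.3, 0.2]
gripper_width: 54.5
[ 469.88364258 -189.03010547  329.21127953]
```

View pics/t2.png

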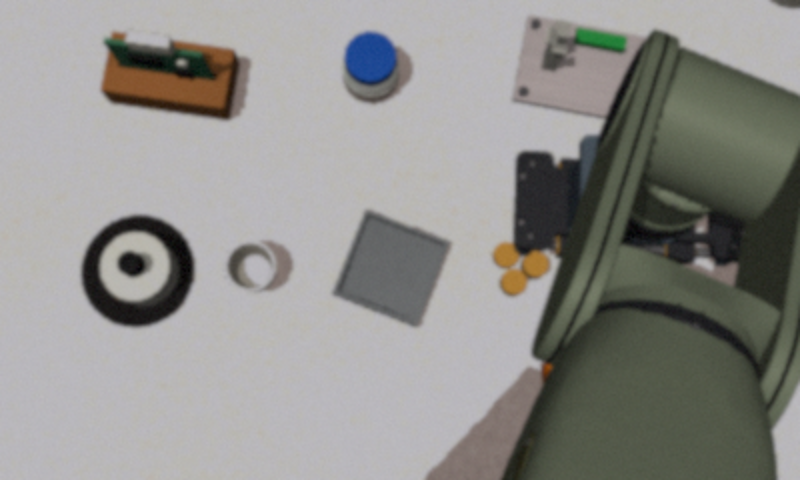

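The canister stands on the mat at crop (133,265), the cup and jar are upright, and the square tray is empty at (393,268). The arm is still 39 mm short of the bar in y, so I move on to it.

```bash
python3 -m handwheel '[{"gripper":60,"travel":[0.002,0.0385,0],"twist":0},{"gripper":60,"travel":[0,0,0],"twist":0},{"gripper":60,"travel":[0,0,0],"twist":0}]'
python3 -m handwheel '[{"gripper":60,"travel":[0,0,0.025],"twist":0},{"gripper":60,"travel":[0,0,0.025],"twist":0},{"gripper":60,"travel":[0,0,0.02],"twist":0},{"gripper":60,"travel":[0,0,0.012],"twist":0},{"gripper":0,"travel":[0,0,0],"twist":0}]' 20
python3 -m handwheel '[{"gripper":0,"travel":[0,0,0],"twist":0},{"gripper":0,"travel":[0,0,0],"twist":0},{"gripper":0,"travel":[0,0,0],"twist":0},{"gripper":0,"travel":[0,0,0],"twist":0},{"gripper":0,"travel":[0,0,0],"twist":0}]'
python3 -m handwheel '[{"gripper":0,"travel":[0,0,0],"twist":0},{"gripper":0,"travel":[0,0,0],"twist":0}]'
```

```text
time_s: 8.55
ee_pos: [470.3, -227.6, 329.0]
ee_rot: [-180.0, -0.0, -2.9]
force: [-0.7, -0.3, -0.3]
gripper_width: 54.7
time_s: 8.97
ee_pos: [469.4, -225.8, 244.5]
ee_rot: [-179.9, 0.3, -2.7]
force: [0.4, 0.2, 0.2]
gripper_width: 50.6
time_s: 9.38
ee_pos: [470.3, -227.9, 247.6]
ee_rot: [179.9, -0.1, -2.9]
force: [0.3, -2.3, 0.4]
gripper_width: 17.6
time_s: 9.55
ee_pos: [470.3, -228.1, 247.6]
ee_rot: [180.0, -0.1, -2.9]
force: [0.1, 0.1, 4.5]
gripper_width: 16.1
```

```bash
python3 -m handwheel '[{"gripper":0,"travel":[0,0,-0.015],"twist":0},{"gripper":0,"travel":[0,0,-0.025],"twist":0},{"gripper":0,"travel":[0,0,-0.025],"twist":0},{"gripper":0,"travel":[-0.0025,-0.021,-0.005],"twist":0},{"gripper":0,"travel":[-0.0042,-0.035,0],"twist":0}]'
python3 -m handwheel '[{"gripper":0,"travel":[-0.0042,-0.035,0],"twist":0},{"gripper":0,"travel":[-0.0042,-0.035,0],"twist":0},{"gripper":0,"travel":[-0.0042,-0.035,0],"twist":0},{"gripper":0,"travel":[-0.0042,-0.035,0],"twist":0},{"gripper":0,"travel":[-0.0025,-0.021,0],"twist":0}]' >/dev/null
python3 -m handwheel '[{"gripper":0,"travel":[0,0,0],"twist":0.08},{"gripper":0,"travel":[0,0,0],"twist":0.08},{"gripper":0,"travel":[0,0,0],"twist":0.08},{"gripper":0,"travel":[0,0,0],"twist":0.07},{"gripper":0,"travel":[0,0,0],"twist":0}]'
```

```text
time_s: 9.97
ee_pos: [467.1, -173.3, 318.3]
ee_rot: [179.8, -0.3, -3.1]
force: [1.2, 0.9, -5.0]
gripper_width: 16.0
time_s: 10.8
ee_pos: [454.4, -9.7, 315.9]
ee_rot: [180.0, 0.1, -20.7]
force: [-0.3, -0.1, -4.6]
gripper_width: 15.9
```

```bash
python3 -m handwheel '[{"gripper":0,"travel":[0,0,0.022],"twist":0},{"gripper":0,"travel":[0,0,0.022],"twist":0},{"gripper":0,"travel":[0,0,0.015],"twist":0},{"gripper":0,"travel":[0,0,0.007],"twist":0},{"gripper":0,"travel":[0,0,0.003],"twist":0}]'
python3 -m handwheel '[{"gripper":0,"travel":[0,0,0.001],"twist":0},{"gripper":0,"travel":[0,0,0],"twist":0}]'
```

```text
time_s: 11.22
ee_pos: [453.9, -9.9, 247.5]
ee_rot: [179.9, 0.3, -20.6]
force: [-10.4, 0.9, 25.9]
gripper_width: 15.7
time_s: 11.38
ee_pos: [454.5, -9.9, 247.5]
ee_rot: [180.0, 0.1, -20.6]
force: [-2.3, 0.8, -0.5]
gripper_width: 16.1
```

```bash
python3 -m handwheel '[{"gripper":60,"travel":[0,0,0],"twist":0},{"gripper":60,"travel":[0,0,0],"twist":0},{"gripper":60,"travel":[0,0,0],"twist":0},{"gripper":60,"travel":[0,0,-0.01],"twist":0},{"gripper":60,"travel":[0,0,-0.03],"twist":0}]'
python3 -m handwheel '[{"gripper":60,"travel":[0,0,-0.035],"twist":-0.12},{"gripper":60,"travel":[0,0,-0.006],"twist":-0.12},{"gripper":60,"travel":[0,0,0],"twist":-0.12},{"gripper":60,"travel":[0,-0.03,0],"twist":0},{"gripper":60,"travel":[0,-0.039,0],"twist":0}]' 
python3 -m handwheel '[{"gripper":60,"travel":[-0.001,-0.039,0],"twist":0},{"gripper":60,"travel":[-0.001,-0.039,0],"twist":0},{"gripper":60,"travel":[-0.001,-0.039,0],"twist":0},{"gripper":60,"travel":[0,-0.034,0],"twist":0},{"gripper":60,"travel":[0,-0.021,0],"twist":0}]'
python3 -m handwheel '[{"gripper":60,"travel":[0,0,0],"twist":0},{"gripper":60,"travel":[0,0,0],"twist":0}]'
```

```text
time_s: 11.8
ee_pos: [453.9, -9.8, 284.4]
ee_rot: [179.9, 0.4, -20.6]
force: [-1.0, 0.0, -0.0]
gripper_width: 46.2
time_s: 12.22
ee_pos: [455.4, 58.4, 328.5]
ee_rot: [180.0, -0.1, -0.2]
force: [0.6, 0.4, 0.1]
gripper_width: 54.6
time_s: 12.63
ee_pos: [451.9, 234.3, 328.1]
ee_rot: [-179.9, -0.1, 0.1]
force: [0.4, 1.0, -0.6]
gripper_width: 54.9
time_s: 12.8
ee_pos: [451.9, 232.1, 327.7]
ee_rot: [180.0, -0.0, 0.2]
force: [0.1, -0.9, -0.5]
gripper_width: 54.8
```

```bash
python3 -m handwheel '[{"gripper":60,"travel":[-0.001,0.001,0.025],"twist":0},{"gripper":60,"travel":[0,0,0.025],"twist":0},{"gripper":60,"travel":[0,0,0.02],"twist":0},{"gripper":60,"travel":[0,0,0.0115],"twist":0},{"gripper":0,"travel":[0,0,0],"twist":0}]' 20
python3 -m handwheel '[{"gripper":0,"travel":[0,0,0],"twist":0},{"gripper":0,"travel":[0,0,0],"twist":0},{"gripper":0,"travel":[0,0,0],"twist":0},{"gripper":0,"travel":[0,0,0],"twist":0},{"gripper":0,"travel":[0,0,0],"twist":0}]'
python3 -m handwheel '[{"gripper":0,"travel":[0,0,0],"twist":0},{"gripper":0,"travel":[0,0,0],"twist":0}]'
python3 - <<'E'
from h import *
t,K,E=cam("top"); cv2.imwrite("pics/t3.png",cv2.resize(t[200:300,260:480],(792,360))[:,:,::-1])
for x,y in((470,-228),(469,-227)): print(w2p(K,E,[x,y,14]))
for r in env.pinpoint("top","round_tray"): print(r,p2w(K,E,r["uv"],0))
E
```

```text
time_s: 13.22
ee_pos: [450.2, 228.4, 243.9]
ee_rot: [179.8, 0.3, -0.1]
force: [-0.2, -1.0, -0.4]
gripper_width: 50.6
time_s: 13.63
ee_pos: [451.3, 230.3, 247.1]
ee_rot: [-179.9, -0.1, -0.0]
force: [0.6, 0.6, 2.1]
gripper_width: 21.0
time_s: 13.8
ee_pos: [451.3, 230.4, 247.1]
ee_rot: [-180.0, -0.1, 0.0]
force: [0.1, 0.8, 4.5]
gripper_width: 21.4
[[428.46419024 245.47569694]]
[[427.9685976  245.98597118]]
{'uv': [423.3, 245.7], 'confidence': 0.64} [ 471.6159492  -220.70892459    0.        ]
```

View pics/t3.png

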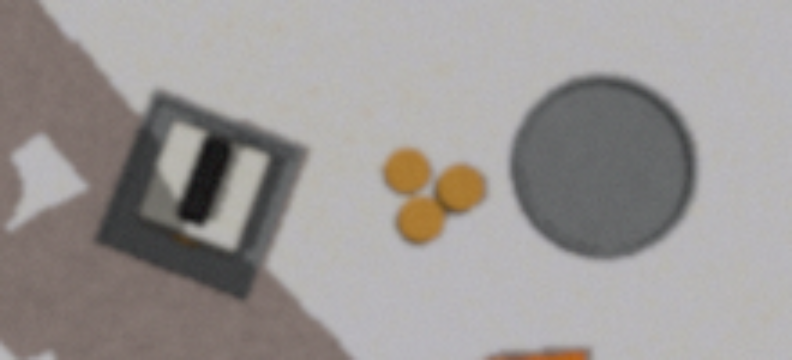

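The square box sits squarely in the square tray at crop (205,185). The empty round tray is at (604,167), i.e. world (468,-227). The canister goes there next.

```bash
python3 -m handwheel '[{"gripper":0,"travel":[0,0,-0.015],"twist":0},{"gripper":0,"travel":[0,0,-0.025],"twist":0},{"gripper":0,"travel":[0,0,-0.025],"twist":0},{"gripper":0,"travel":[0,0,-0.02],"twist":0},{"gripper":0,"travel":[0.001,0.021,-0.02],"twist":0}]'
python3 -m handwheel '[{"gripper":0,"travel":[0.0015,0.036,0],"twist":0},{"gripper":0,"travel":[0.0015,0.038,0],"twist":0},{"gripper":0,"travel":[0.0015,0.038,0],"twist":0},{"gripper":0,"travel":[0.0015,0.038,0],"twist":0},{"gripper":0,"travel":[0.0015,0.038,0],"twist":0}]' >/dev/null
python3 -m handwheel '[{"gripper":0,"travel":[0.0015,0.038,0],"twist":0},{"gripper":0,"travel":[0.0015,0.038,0],"twist":0},{"gripper":0,"travel":[0.0015,0.038,0],"twist":0},{"gripper":0,"travel":[0.0015,0.038,0],"twist":0},{"gripper":0,"travel":[0.0015,0.038,0],"twist":0}]' >/dev/null
python3 -m handwheel '[{"gripper":0,"travel":[0.001,0.034,0],"twist":0},{"gripper":0,"travel":[0,0.025,0],"twist":0},{"gripper":0,"travel":[0,0,0],"twist":0},{"gripper":0,"travel":[0,0,0],"twist":0},{"gripper":0,"travel":[0,0,0],"twist":0}]'
```

```text
time_s: 14.32
ee_pos: [451.9, 210.8, 351.8]
ee_rot: [-179.9, 0.0, 0.1]
force: [0.7, -0.3, -2.2]
gripper_width: 21.4
time_s: 15.57
ee_pos: [467.5, -227.3, 350.4]
ee_rot: [-179.9, 0.1, -0.0]
force: [0.5, 0.7, -1.6]
gripper_width: 21.3
```

```bash
python3 -m handwheel '[{"gripper":0,"travel":[0,0,0.025],"twist":0},{"gripper":0,"travel":[0,0,0.025],"twist":0},{"gripper":0,"travel":[0,0,0.025],"twist":0},{"gripper":0,"travel":[0,0,0.014],"twist":0},{"gripper":0,"travel":[0,0,0.008],"twist":0}]'
python3 -m handwheel '[{"gripper":0,"travel":[0,0,0.004],"twist":0},{"gripper":0,"travel":[0,0,0.0015],"twist":0},{"gripper":0,"travel":[0,0,0],"twist":0}]'
python3 -m handwheel '[{"gripper":60,"travel":[0,0,0],"twist":0},{"gripper":60,"travel":[0,0,0],"twist":0},{"gripper":60,"travel":[0,0,0],"twist":0},{"gripper":60,"travel":[0,0,0],"twist":0},{"gripper":60,"travel":[0,0,-0.02],"twist":0}]'
python3 -m handwheel '[{"gripper":60,"travel":[0,0,-0.03],"twist":0},{"gripper":60,"travel":[0,0,-0.035],"twist":0},{"gripper":60,"travel":[0,0,-0.035],"twist":0},{"gripper":60,"travel":[0,-0.03,-0.03],"twist":0},{"gripper":60,"travel":[0,-0.039,0],"twist":0}]'
```

```text
time_s: 15.98
ee_pos: [467.2, -226.0, 252.1]
ee_rot: [-179.9, 0.2, 0.1]
force: [0.5, -0.1, -2.5]
gripper_width: 21.2
time_s: 16.23
ee_pos: [468.3, -227.5, 249.3]
ee_rot: [180.0, -0.1, 0.0]
force: [-0.3, -0.0, -1.7]
gripper_width: 21.5
time_s: 16.65
ee_pos: [466.9, -227.4, 266.6]
ee_rot: [-179.8, 0.3, -0.0]
force: [-0.2, 0.4, -0.2]
gripper_width: 51.8
time_s: 17.07
ee_pos: [469.3, -160.8, 404.9]
ee_rot: [179.7, -0.8, -0.2]
force: [2.2, -0.0, 0.3]
gripper_width: 54.5
```

```bash
python3 -m handwheel '[{"gripper":60,"travel":[-0.008,-0.039,0],"twist":0},{"gripper":60,"travel":[-0.008,-0.039,0],"twist":0},{"gripper":60,"travel":[-0.008,-0.039,0],"twist":0},{"gripper":60,"travel":[-0.008,-0.039,0],"twist":0},{"gripper":60,"travel":[-0.008,-0.035,0],"twist":0}]'
python3 - <<'E'
from h import *
t,K,E=cam("top"); s,Ks,Es=cam("side")
cv2.imwrite("pics/t4.png",t[:,:,::-1]);np.savez("f4.npz",t=t,s=s,K=K,E=E,Ks=Ks,Es=Es)
a=np.hstack([cv2.resize(t,None,fx=.625,fy=.625),cv2.resize(s,None,fx=.625,fy=.625)]); 
def cr(im,u,v): return cv2.resize(im[v-37:v+38,u-50:u+50],(400,300),interpolation=cv2.INTER_CUBIC)
a=np.vstack([cv2.resize(a,(800,300)),np.hstack([cr(t,205,155),cr(s,150,295)])])
cv2.imwrite("pics/c4.png",a[:,:,::-1])
E
```

```text
time_s: 17.48
ee_pos: [427.0, 33.4, 398.7]
ee_rot: [-180.0, -0.1, -0.0]
force: [1.2, -0.1, 0.0]
gripper_width: 54.7
```

View pics/c4.png

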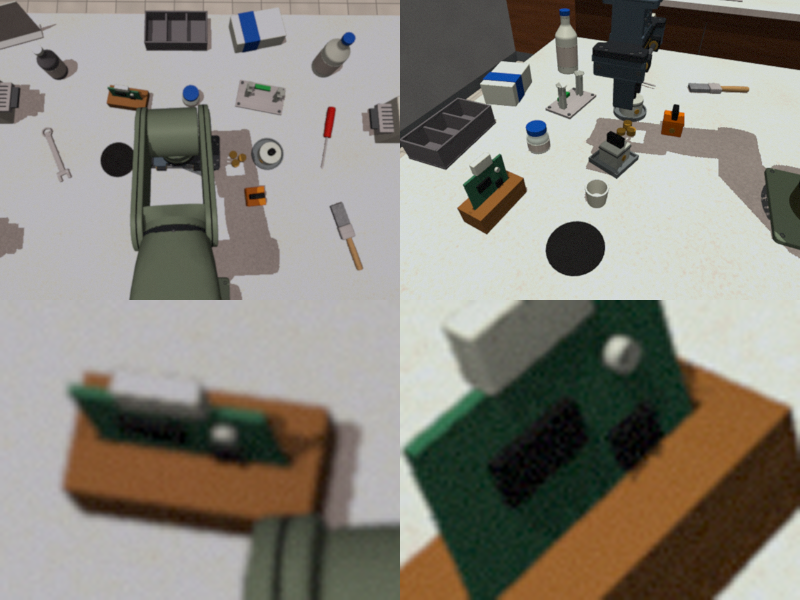

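The canister is in the round tray and the square box in the square tray; cup and jar stand upright. Next I fit the card and chassis poses with overlays.

```bash
cat >> h.py <<'E'
def pose(p,q,z0=0):
    x,y,a=p; a=np.radians(a); q=np.atleast_2d(np.array(q,float))
    return np.c_[x+q[:,0]*np.cos(a)-q[:,1]*np.sin(a), y+q[:,0]*np.sin(a)+q[:,1]*np.cos(a), q[:,2]+z0]
def box(x0,x1,y0,y1,z0,z1): return [[x,y,z] for x in(x0,x1) for y in(y0,y1) for z in(z0,z1)]
EDG=[(0,1),(2,3),(4,5),(6,7),(0,2),(1,3),(4,6),(5,7),(0,4),(1,5),(2,6),(3,7)]
def draw(im,K,E,p,b,z0=0,S=6,off=(0,0),col=(255,0,0)):
    P=(w2p(K,E,pose(p,b,z0))-off+.5)*S
    for i,j in EDG: cv2.line(im,tuple(int(v) for v in P[i]),tuple(int(v) for v in P[j]),col,1)
CARD=[box(-2.5,2.5,-45,45,0,100),box(-6,6,-20,20,100,124)]
CH=[box(-45,45,-75,75,0,8)]
def view(im,K,E,u,v,items,S=6,w=66,h=50):
    o=(u-w//2,v-h//2); c=cv2.resize(im[o[1]:o[1]+h,o[0]:o[0]+w],(w*S,h*S),interpolation=cv2.INTER_CUBIC)
    for p,bs,z0,col in items:
        for b in bs: draw(c,K,E,p,b,z0,S,o,col)
    return c
E
python3 - <<'E'
from h import *
np.set_printoptions(precision=1,suppress=True)
f=np.load("f4.npz"); t,s,K,E,Ks,Es=[f[k] for k in("t","s","K","E","Ks","Es")]
l=p2w(K,E,(172.5,139.5),112);r=p2w(K,E,(222.2,146),112);print(l,r,np.linalg.norm(l-r),(l+r)/2)
card=(*((l+r)/2)[:2],-7.5); ch=(653.5,-213,-10.9)
G=[box(-10,10,47.5,57,8,75),box(-10,10,-57,-47.5,8,75)]
a=np.vstack([np.hstack([view(t,K,E,200,152,[(card,CARD,12,(255,0,0))],5,80,60),view(s,Ks,Es,148,295,[(card,CARD,12,(255,0,0))],4,100,75)]),
 np.hstack([view(t,K,E,417,155,[(ch,CH,0,(255,0,0))],4,100,75),view(s,Ks,Es,274,155,[(ch,CH,0,(255,0,0))],4,100,75)])])
cv2.imwrite("pics/c5.png",a[:,:,::-1])
E
```

```text
[650.1 251.5 112. ] [638. 161. 112.] 91.26107154226253 [644.1 206.3 112. ]
```

View pics/c5.png

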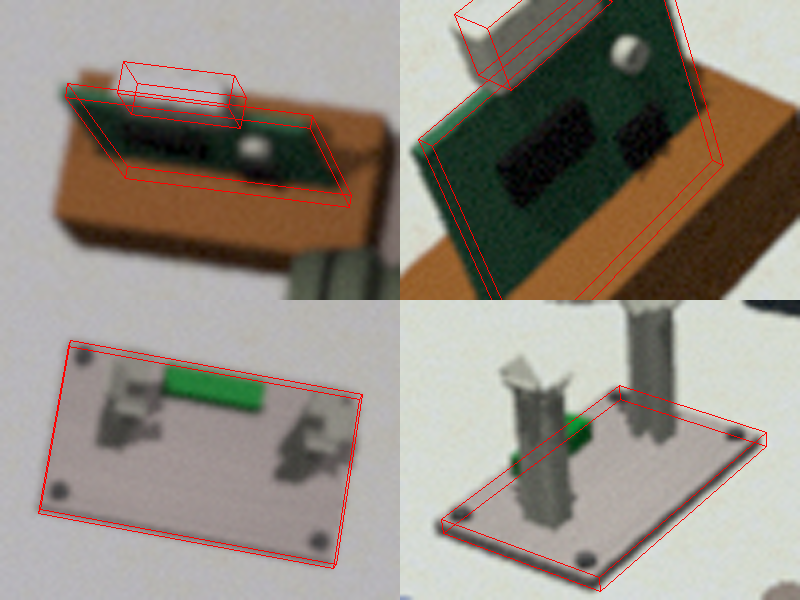

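```bash
python3 -m handwheel '[{"gripper":60,"travel":[0.02,-0.016,0],"twist":0},{"gripper":60,"travel":[0.031,-0.025,0],"twist":0},{"gripper":60,"travel":[0.031,-0.025,0],"twist":0},{"gripper":60,"travel":[0.031,-0.025,0],"twist":0},{"gripper":60,"travel":[0.031,-0.025,0],"twist":0}]' >/dev/null
python3 -m handwheel '[{"gripper":60,"travel":[0.031,-0.025,0],"twist":-0.0},{"gripper":60,"travel":[0.03,-0.024,0],"twist":0},{"gripper":60,"travel":[0.011,-0.009,0],"twist":0},{"gripper":60,"travel":[0,0,0],"twist":-0.12},{"gripper":60,"travel":[0,0,0],"twist":-0.12}]'
python3 -m handwheel '[{"gripper":60,"travel":[0,0,0],"twist":-0.12},{"gripper":60,"travel":[0,0,0],"twist":-0.12},{"gripper":60,"travel":[0,0,0],"twist":-0.12},{"gripper":60,"travel":[0,0,0],"twist":-0.12},{"gripper":60,"travel":[0,0,0],"twist":-0.12}]' >/dev/null
python3 -m handwheel '[{"gripper":60,"travel":[0,0,0],"twist":-0.12},{"gripper":60,"travel":[0,0,0],"twist":-0.12},{"gripper":60,"travel":[0,0,0],"twist":-0.12},{"gripper":60,"travel":[0,0,0],"twist":-0.12},{"gripper":60,"travel":[0,0,0],"twist":-0.12}]' >/dev/null
python3 -m handwheel '[{"gripper":60,"travel":[0,0,0],"twist":0},{"gripper":60,"travel":[0,0,0],"twist":0},{"gripper":60,"travel":[0,0,0],"twist":0},{"gripper":60,"travel":[0,0,0],"twist":0}]'
```

```text
time_s: 18.42
ee_pos: [645.4, 205.4, 397.2]
ee_rot: [180.0, 0.0, 14.1]
force: [-0.8, -0.6, 0.3]
gripper_width: 54.5
time_s: 19.58
ee_pos: [644.1, 205.2, 398.2]
ee_rot: [180.0, 0.0, 82.4]
force: [-0.6, -0.4, -1.0]
gripper_width: 54.4
```

```bash
python3 -m handwheel '[{"gripper":60,"travel":[0.0015,-0.0015,0.025],"twist":0},{"gripper":60,"travel":[0,0,0.03],"twist":0},{"gripper":60,"travel":[0,0,0.025],"twist":0},{"gripper":60,"travel":[0,0,0.012],"twist":0},{"gripper":60,"travel":[0,0,0.005],"twist":0}]' 25
python3 -m handwheel '[{"gripper":60,"travel":[0,0,0],"twist":0},{"gripper":60,"travel":[0,0,0],"twist":0},{"gripper":60,"travel":[0,0,0],"twist":0}]'
python3 - <<'E'
from h import *
t,K,E=cam("top"); s,Ks,Es=cam("side")
a=np.hstack([view(t,K,E,200,150,[],4,100,75),view(s,Ks,Es,148,280,[],4,100,75)])
cv2.imwrite("pics/c6.png",a[:,:,::-1])
E
```

```text
time_s: 20.0
ee_pos: [642.3, 207.1, 298.7]
ee_rot: [-179.8, 0.1, 82.5]
force: [-0.4, -0.3, -0.5]
gripper_width: 54.8
time_s: 20.25
ee_pos: [643.3, 207.5, 303.1]
ee_rot: [179.8, -0.1, 82.5]
force: [0.1, -0.0, -0.4]
gripper_width: 54.6
```

View pics/c6.png

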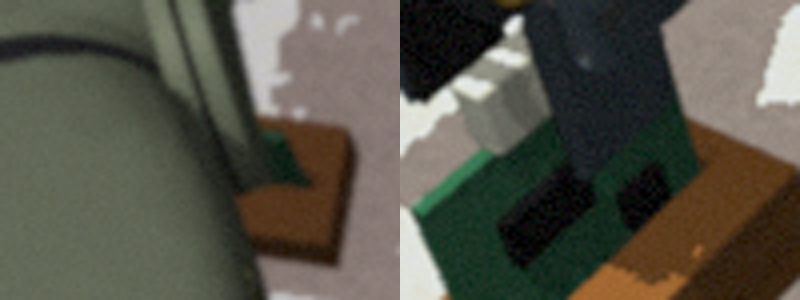

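```bash
python3 -m handwheel '[{"gripper":0,"travel":[0,0,0.001],"twist":0},{"gripper":0,"travel":[0,0,0],"twist":0},{"gripper":0,"travel":[0,0,0],"twist":0},{"gripper":0,"travel":[0,0,0],"twist":0},{"gripper":0,"travel":[0,0,0],"twist":0}]' 25
python3 -m handwheel '[{"gripper":0,"travel":[0,0,0],"twist":0},{"gripper":0,"travel":[0,0,0],"twist":0},{"gripper":0,"travel":[0,0,0],"twist":0},{"gripper":0,"travel":[0,0,0],"twist":0}]'
python3 -m handwheel '[{"gripper":0,"travel":[0,0,-0.01],"twist":0},{"gripper":0,"travel":[0,0,-0.015],"twist":0},{"gripper":0,"travel":[0,0,-0.02],"twist":0},{"gripper":0,"travel":[0,0,-0.02],"twist":0},{"gripper":0,"travel":[0,0,-0.02],"twist":0}]'
python3 -m handwheel '[{"gripper":0,"travel":[0,0,-0.015],"twist":0},{"gripper":0,"travel":[0,0,-0.005],"twist":0},{"gripper":0,"travel":[0,0,0],"twist":0}]'
```

```text
time_s: 20.77
ee_pos: [642.7, 207.3, 300.2]
ee_rot: [180.0, 0.0, 82.5]
force: [-0.3, 0.1, 0.2]
gripper_width: 24.1
time_s: 21.1
ee_pos: [642.7, 207.3, 300.2]
ee_rot: [180.0, 0.0, 82.5]
force: [-0.2, -0.6, -0.5]
gripper_width: 11.9
time_s: 21.52
ee_pos: [642.5, 207.3, 386.5]
ee_rot: [-180.0, 0.0, 82.5]
force: [0.6, 0.1, -1.8]
gripper_width: 11.6
time_s: 21.77
ee_pos: [642.7, 207.3, 407.2]
ee_rot: [179.8, -0.1, 82.5]
force: [0.4, 0.5, -1.3]
gripper_width: 11.7
```

```bash
python3 -m handwheel '[{"gripper":0,"travel":[-0.015,0.0025,0],"twist":0},{"gripper":0,"travel":[-0.025,0.004,0],"twist":0},{"gripper":0,"travel":[-0.035,0.0055,0],"twist":0},{"gripper":0,"travel":[-0.038,0.006,0],"twist":0},{"gripper":0,"travel":[-0.038,0.006,0],"twist":0}]'
python3 -m handwheel '[{"gripper":0,"travel":[-0.038,0.006,0],"twist":0},{"gripper":0,"travel":[-0.038,0.006,0],"twist":0},{"gripper":0,"travel":[-0.038,0.006,0],"twist":0},{"gripper":0,"travel":[-0.038,0.006,0],"twist":0},{"gripper":0,"travel":[-0.038,0.006,0],"twist":0}]' >/dev/null
python3 -m handwheel '[{"gripper":0,"travel":[-0.034,0.0055,0],"twist":0},{"gripper":0,"travel":[-0.025,0.004,0],"twist":0.02},{"gripper":0,"travel":[-0.015,0.003,0],"twist":0.039},{"gripper":0,"travel":[0,0,0],"twist":0},{"gripper":0,"travel":[0,0,0],"twist":0}]'
python3 -m handwheel '[{"gripper":0,"travel":[0,0,0],"twist":0},{"gripper":0,"travel":[0,0,0],"twist":0},{"gripper":0,"travel":[0,0,0],"twist":0}]'
python3 - <<'E'
from h import *
t,K,E=cam("top"); s,Ks,Es=cam("side");np.savez("f7.npz",t=t,s=s,K=K,E=E,Ks=Ks,Es=Es)
st=env.state(); e=st["ee_pos"]; p=(e[0],e[1],st["ee_rot"][2]-90); print(e,st["ee_rot"])
it=[(p,CARD,e[2]-288.2,(255,0,0)),((653.5,-213,-10.9),CH,0,(0,0,255))]
a=np.hstack([view(t,K,E,420,150,it,4,100,130),view(s,Ks,Es,274,135,it,4,100,130)])
cv2.imwrite("pics/c7.png",a[:,:,::-1])
E
```

```text
time_s: 22.18
ee_pos: [646.2, 52.4, 403.3]
ee_rot: [-179.8, 0.1, 82.6]
force: [0.4, -0.4, -2.1]
gripper_width: 11.8
time_s: 23.02
ee_pos: [653.8, -213.4, 403.9]
ee_rot: [-179.9, -0.1, 79.0]
force: [-0.1, 1.5, -1.1]
gripper_width: 12.0
time_s: 23.27
ee_pos: [654.3, -211.3, 405.3]
ee_rot: [-180.0, -0.0, 79.2]
force: [0.3, -0.2, -0.9]
gripper_width: 11.4
[ 654.29764606 -211.6404689   405.41578149] [ 1.79991091e+02 -2.18982205e-03  7.92183041e+01]
```

View pics/c7.png

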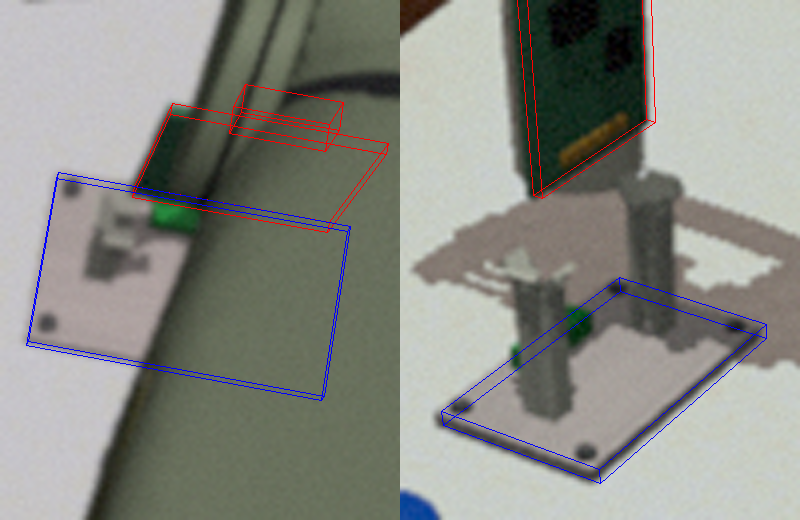

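```bash
python3 -m handwheel '[{"gripper":0,"travel":[-0.0005,-0.0008,0.008],"twist":0},{"gripper":0,"travel":[0,0,0.01],"twist":0},{"gripper":0,"travel":[0,0,0.007],"twist":0},{"gripper":0,"travel":[0,0,0],"twist":0},{"gripper":0,"travel":[0,0,0],"twist":0}]'
python3 - <<'E'
from h import *
t,K,E=cam("top"); s,Ks,Es=cam("side");np.savez("f8.npz",t=t,s=s,K=K,E=E,Ks=Ks,Es=Es)
st=env.state(); e=st["ee_pos"]; p=(e[0],e[1],st["ee_rot"][2]-90); print(e,st["ee_rot"])
it=[(p,CARD[:1],e[2]-288.2,(255,0,0)),((653.5,-213,-10.9),CH,0,(0,0,255))]
a=np.hstack([view(t,K,E,400,150,it,8,50,70),view(s,Ks,Es,276,135,it,7,57,80)])
cv2.imwrite("pics/c8.png",a[:,:,::-1])
E
```

```text
time_s: 23.78
ee_pos: [653.2, -213.2, 379.0]
ee_rot: [-179.9, -0.0, 79.1]
force: [-0.5, -1.0, -1.6]
gripper_width: 11.6
[ 653.38933005 -213.29359961  380.27496348] [1.79983578e+02 5.79240968e-03 7.91182039e+01]
```

View pics/c8.png

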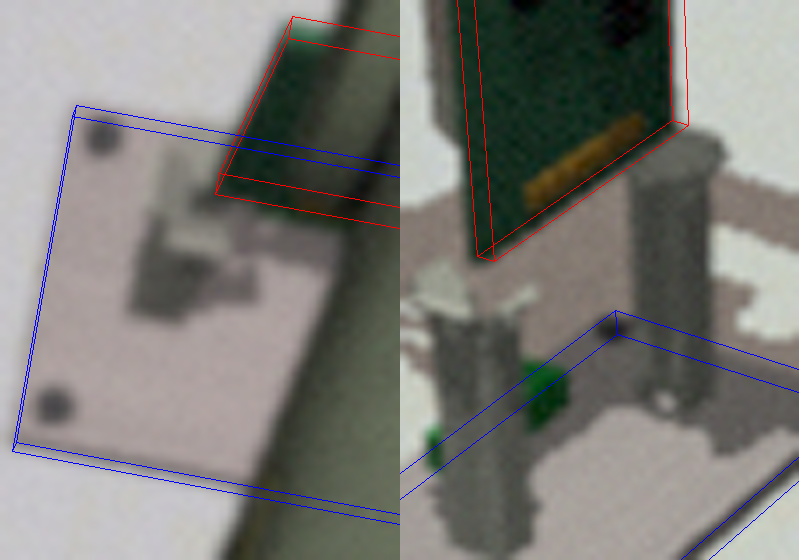

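The overlay matches both the card and the chassis to about 1 px, and the card's lower corner at crop (215,200) sits over the guide groove. I lower it slowly.

```bash
python3 -m handwheel '[{"gripper":0,"travel":[0,0,0.004],"twist":0},{"gripper":0,"travel":[0,0,0.003],"twist":0},{"gripper":0,"travel":[0,0,0.002],"twist":0},{"gripper":0,"travel":[0,0,0],"twist":0}]'
python3 -m handwheel '[{"gripper":0,"travel":[0,0,0.003],"twist":0},{"gripper":0,"travel":[0,0,0.002],"twist":0},{"gripper":0,"travel":[0,0,0.002],"twist":0},{"gripper":0,"travel":[0,0,0],"twist":0}]'
```

```text
time_s: 24.22
ee_pos: [653.2, -213.2, 370.5]
ee_rot: [-179.9, -0.0, 79.1]
force: [-0.1, 0.5, -1.3]
gripper_width: 12.2
time_s: 24.55
ee_pos: [653.2, -213.1, 363.6]
ee_rot: [-179.9, -0.0, 79.1]
force: [-0.2, -1.5, -1.7]
gripper_width: 11.8
```

Bottom edge at about 75 mm with no contact force yet. Carrying on down.

```bash
python3 -m handwheel '[{"gripper":0,"travel":[0,0,0.003],"twist":0},{"gripper":0,"travel":[0,0,0.003],"twist":0},{"gripper":0,"travel":[0,0,0.003],"twist":0},{"gripper":0,"travel":[0,0,0],"twist":0}]'
python3 -m handwheel '[{"gripper":0,"travel":[0,0,0.003],"twist":0},{"gripper":0,"travel":[0,0,0.003],"twist":0},{"gripper":0,"travel":[0,0,0.003],"twist":0},{"gripper":0,"travel":[0,0,0],"twist":0}]'
```

```text
time_s: 24.88
ee_pos: [653.3, -213.2, 354.3]
ee_rot: [-180.0, -0.0, 79.1]
force: [-0.2, 0.5, -1.7]
gripper_width: 11.7
time_s: 25.22
ee_pos: [653.3, -213.2, 345.4]
ee_rot: [-180.0, -0.0, 79.1]
force: [0.4, -1.0, -0.7]
gripper_width: 11.8
```

```bash
python3 -m handwheel '[{"gripper":0,"travel":[0,0,0.005],"twist":0},{"gripper":0,"travel":[0,0,0.006],"twist":0},{"gripper":0,"travel":[0,0,0.006],"twist":0},{"gripper":0,"travel":[0,0,0.003],"twist":0}]'
python3 -m handwheel '[{"gripper":0,"travel":[0,0,0.005],"twist":0},{"gripper":0,"travel":[0,0,0.006],"twist":0},{"gripper":0,"travel":[0,0,0.005],"twist":0},{"gripper":0,"travel":[0,0,0.002],"twist":0},{"gripper":0,"travel":[0,0,0],"twist":0}]'
python3 - <<'E'
from h import *
t,K,E=cam("top"); s,Ks,Es=cam("side")
a=np.hstack([view(t,K,E,400,150,[],7,50,70),view(s,Ks,Es,276,135,[],7,64,70)])
cv2.imwrite("pics/c9.png",a[:,:,::-1])
E
```

```text
time_s: 25.55
ee_pos: [653.3, -213.1, 325.0]
ee_rot: [-180.0, -0.0, 79.1]
force: [0.6, 0.8, -1.8]
gripper_width: 11.7
time_s: 25.97
ee_pos: [653.3, -213.1, 307.4]
ee_rot: [-180.0, -0.0, 79.1]
force: [0.7, -0.1, -1.1]
gripper_width: 11.6
```

View pics/c9.png

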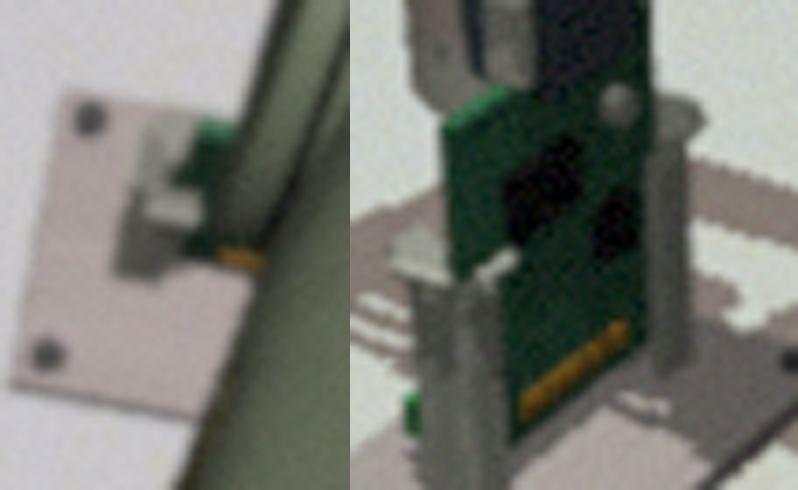

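The card is running in both guides (side crop: left guide at (455,260), right guide at (680,130)), with its lower edge about 11 mm above the seat. The last stretch goes slowly.

```bash
python3 -m handwheel '[{"gripper":0,"travel":[0,0,0.004],"twist":0},{"gripper":0,"travel":[0,0,0.003],"twist":0},{"gripper":0,"travel":[0,0,0.002],"twist":0},{"gripper":0,"travel":[0,0,0],"twist":0}]'
python3 -m handwheel '[{"gripper":0,"travel":[0,0,0.001],"twist":0},{"gripper":0,"travel":[0,0,0.001],"twist":0},{"gripper":0,"travel":[0,0,0],"twist":0}]'
```

```text
time_s: 26.4
ee_pos: [653.2, -213.2, 298.6]
ee_rot: [-180.0, -0.0, 79.1]
force: [0.4, 0.4, -1.1]
gripper_width: 11.4
time_s: 26.65
ee_pos: [653.2, -213.2, 297.0]
ee_rot: [-180.0, 0.0, 79.1]
force: [0.8, 0.9, -1.3]
gripper_width: 11.7
```

```bash
python3 -m handwheel '[{"gripper":0,"travel":[0,0,0.0007],"twist":0},{"gripper":0,"travel":[0,0,0.0007],"twist":0},{"gripper":0,"travel":[0,0,0.0003],"twist":0},{"gripper":0,"travel":[0,0,0],"twist":0}]'
```

```text
time_s: 26.98
ee_pos: [653.3, -213.2, 296.1]
ee_rot: [180.0, 0.0, 79.1]
force: [0.5, 0.8, 2.8]
gripper_width: 11.7
```

```bash
python3 -m handwheel '[{"gripper":0,"travel":[0,0,0.0005],"twist":0},{"gripper":0,"travel":[0,0,0.0003],"twist":0},{"gripper":0,"travel":[0,0,0],"twist":0}]'
python3 -m handwheel '[{"gripper":50,"travel":[0,0,0],"twist":0},{"gripper":50,"travel":[0,0,0],"twist":0},{"gripper":50,"travel":[0,0,0],"twist":0},{"gripper":50,"travel":[0,0,0],"twist":0},{"gripper":50,"travel":[0,0,0],"twist":0}]'
python3 -m handwheel '[{"gripper":50,"travel":[0,0,-0.01],"twist":0},{"gripper":50,"travel":[0,0,-0.025],"twist":0},{"gripper":50,"travel":[0,0,-0.03],"twist":0},{"gripper":50,"travel":[0,0,-0.03],"twist":0},{"gripper":50,"travel":[0,0,-0.03],"twist":0}]'
python3 -m handwheel '[{"gripper":50,"travel":[0.035,0,0],"twist":0},{"gripper":50,"travel":[0.038,0,0],"twist":0},{"gripper":50,"travel":[0.038,0,0],"twist":0},{"gripper":50,"travel":[0.038,0,0],"twist":0},{"gripper":50,"travel":[0.038,0,0],"twist":0}]'
python3 - <<'E'
from h import *
t,K,E=cam("top"); s,Ks,Es=cam("side")
it=[((653.3,-213.2,-10.9),CARD,8,(255,0,0))]
a=np.vstack([np.hstack([cv2.resize(t,(400,300)),cv2.resize(s,(400,300))]),np.hstack([view(t,K,E,420,140,it,4,100,75),view(s,Ks,Es,276,125,it,4,100,75)])])
cv2.imwrite("pics/c10.png",a[:,:,::-1])
E
```

```text
time_s: 27.23
ee_pos: [653.3, -213.2, 296.1]
ee_rot: [179.9, 0.0, 79.1]
force: [-1.5, -0.1, 6.0]
gripper_width: 12.1
time_s: 27.65
ee_pos: [653.3, -213.2, 294.4]
ee_rot: [-180.0, 0.0, 79.1]
force: [-0.8, -0.5, -0.0]
gripper_width: 42.0
time_s: 28.07
ee_pos: [653.1, -213.1, 421.8]
ee_rot: [180.0, 0.0, 79.1]
force: [-0.5, 0.2, -0.5]
gripper_width: 45.4
time_s: 28.48
ee_pos: [688.5, -28.0, 420.8]
ee_rot: [179.9, -0.0, 79.1]
force: [0.4, 0.7, 0.4]
gripper_width: 45.6
```

View pics/c10.png

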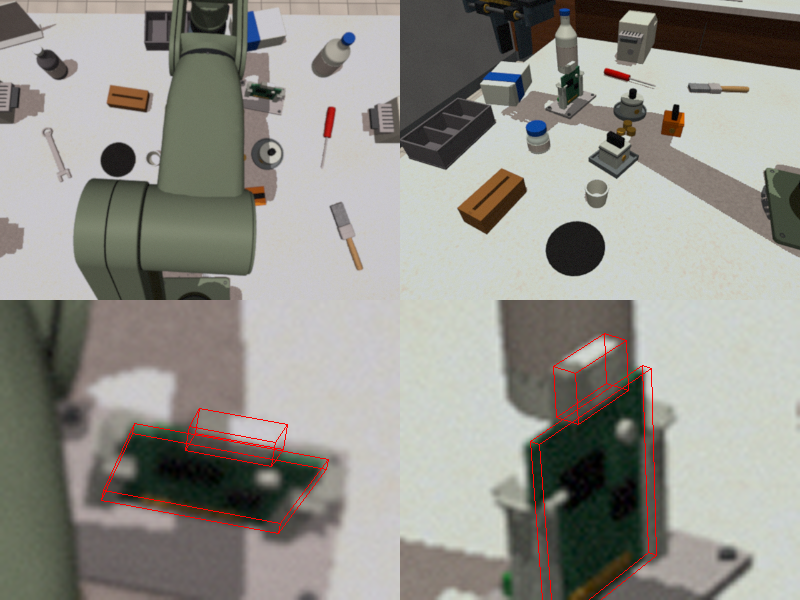

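The card's outline matches the seated model, and the jar (537,137) and cup (597,193) are upright. Both boxes are in their trays and the robot is clear, so I hand in.

```bash
python3 -c "
from workcell import env
print(env.job_done())"
```

```text
the job is handed in; nothing more can be done
None
```

I swapped the two coin boxes and then fitted the control card. I handed the job in at about 29 s of robot time; no verdict was reported.

- **Boxes:** The canister was parked on the mat while the square box went into the square tray, turned to match it. The canister then went into the round tray. The last pictures show both standing in their trays.
- **Card:** It went down both guides without resistance. It met the bottom with a push of 3–6 N at TCP z 296.1 mm, and I expected 296.2 mm when seated. Its outline matched the seated position to 1–2 px in both cameras.
- **Other checks:** The jar and cup are upright, the orange look-alike was not touched, and the gripper was clear of everything at hand-in. The highest wrist force I read was about 28 N.
- **Disagreements:** The two cameras differed by about 1–1.5 px (2 mm), which is within their calibration. In the top view the card's handle sat slightly off the overlay, and I did not look into that further.

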